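# Post the dead power bank into the flap-top bin

## Task

The grey power bank standing on end is dead: hold it upright, push it down through the sprung flap in the top of the white battery bin, and let it go so that it drops right inside and the flap swings shut behind it. Guide it in by hand rather than dropping it on the flap, and leave the lidded cup standing where it is.

Things in the scene. Friction and masses are not known exactly. Their poses are not given: they have to be found in the camera images.
- bank_center (a point): Grey plastic power bank, a slab 26 mm (its x) by 58 mm (its y) by 104 mm tall (its z, up), standing on end, about 0.22 kg; this point is its centre, 52 mm above its underside. Grip across the 26 mm, near the top. Tell it from the low fixed grey charging hub (72 x 72 x 32 mm). Neighbours leave 50 mm free round it and are under 100 mm high; the phone on its stand is farther off to the right.
- bin_mouth (a point): Centre of the mouth in the flat top of the white battery bin (fixed, hollow, 130 mm x by 150 mm y), at the top face, 195 mm above the shelf, z up. The mouth is 50 mm (x) by 85 mm (y); the bank goes in upright, its 58 mm side along y. Fingers need not enter: with its lower half in, the bank falls past the flap by its own weight when let go.
- flap (a joint): Angle (rad) of the bare steel flap closing the mouth, level with the top face: 0 shut, 1.45 hanging open. Hinged along the mouth's long edge on the +x side of bin_mouth, it opens downward only, under about 1 N at its middle; its spring shuts it within half a second when nothing holds it.
- cup: White ceramic cup with a clip-on white plastic lid, 78 mm across, 98 mm high, 0.38 kg, loose; origin at the centre of its underside, z up. To be left standing where it is.
Things that resemble listed ones, but are neither listed nor needed, are in the scene too. Leave any purple look-alike of the cup alone.

How it is judged:
On the way:
1. the power bank, held roughly upright in the gripper, has pushed the flap open and its lower end is in the mouth (z of bank_center in the frame of bin_mouth below 0.038 m and horizontal distance between bank_center and bin_mouth below 0.03 m and value of joint flap above 0.2 rad and contact force between the fingers and bank above 0.5 N and angle between bank_center's own z axis and vertical below 0.4 rad), for 0.1 s.
At the end, for the whole second after the job is handed in: The power bank lies at rest inside the bin (its centre more than 80 mm below the mouth), the flap is shut again (within 0.1 rad), and the cup stands upright within 25 mm of where it was (z of bank_center in the frame of bin_mouth below -0.08 m and x of bank_center in the frame of bin_mouth between -0.062 and 0.062 m and y of bank_center in the frame of bin_mouth between -0.072 and 0.072 m and value of joint flap below 0.1 rad and linear speed of bank below 0.03 m/s and distance of cup from where it was at the start of the episode below 0.025 m and angle between cup's own z axis and vertical below 0.2 rad); the robot touches nothing.
It fails at once if the cup is shoved more than 25 mm or tipped over (distance of cup from where it was at the start of the episode above 0.025 m or angle between cup's own z axis and vertical above 0.35 rad).
It also fails if it takes over 35 s, if anything falls off the work surface, if the arm or the gripper's body presses on something with over 40 N, if the wrist force passes 120 N, or if a joint passes its speed limit or range.

## Robot

A 6-joint arm with a two-finger parallel gripper is mounted at the origin on the work surface. World frame = base frame: x ahead of the robot, y to its left, z up, the work surface at z = 0. Lengths are in m, angles in rad, forces in N, time in s.
With the tool pointing down it reaches from about 0.35 to 0.975 m from the base axis. Payload 4.9 kg.
Tool frame: the origin (TCP) lies midway between the tips of the shut fingers; the grasp point (between the pads) lies 19 mm behind it; z points along the fingers, y is the direction in which the jaws open and shut (so a half turn about z gives the same grasp; the last joint's range is limited). The gripper opens to 85 mm and grips with 20 to 120 N. Pads are 22 mm wide; open, the fingers measure 114 mm over their backs; the gripper's body (76 mm by 85 mm) begins 54 mm behind the grasp point. The pads swing forward as they close: fully open they stand 13 mm farther back than shut.
Start: joints at [0.998, 0.053, 1.613, -0, 1.476, -0.119], TCP at [0.274, 0.562, 0.231] pointing down, gripper open.
Joint ranges: [-3.01, 3.01], [-1.01, 2.22], [0.06, 2.58], [-1.02, 4.17], [0.09, 2.62], [-3.14, 3.14]. Speed limits (rad/s): [2.57, 2.57, 3.14, 3.14, 3.14, 3.14].

## Interface

Orientations are given as a unit quaternion [w, x, y, z].
In Python, from plant import * gives the robot as it stands.
- The arm moves only by the tool step_arm, never from a script. Its argument "rows" is a list of rows, each an object of numbers: "claw": the closure, from -1 (fully open) to 1 (shut), so that 0 is half open; "x", "y", "z": the shift along the tool's x, y, z scaled (see below); "wx", "wy", "wz": the turn, a rotation vector about the tool's x, y, z scaled (see below). A call has exactly 8 rows; each row is the pose to reach, as a shift and turn from the pose commanded when the call began, along the tool's axes at that moment; what a row does not reach only later rows make up. The controller multiplies each number of a shift by 0.1 m and each number of a turn by 2 rad. A row lasts 1/8 s, in which the tool goes at most 62.5 mm and 10.7 degrees, less where a joint would pass 70% of its speed; a pose out of reach is approached as far as the arm can. A call with a number of a shift or a turn outside -1 to 1 is refused whole. A call with a gripper value outside its range is refused whole. The fingers move at their own pace and stop on an object; the grip force is fixed at half the most. Time passes only in rows, so rows that repeat a pose let the fingers close, or fill a call up. It gives the time, the measured TCP pose, the force and the opening at its end, in the units of the state.
- state(): the state, without advancing time (a new reading comes with each control period).
- grab_frame(name): name is "scene" or "side" or "wrist"; returns the picture (420x560x3 uint8, red, green, blue); there is no depth.
- get_calibration(name): a dict with "fov_y" (degrees; the focal length in pixels is half the picture's height over the tangent of half this angle, whatever the lens; pixels are square), "cx", "cy" (the principal point, pixels), "k1" (the pictures are not rectified: a ray, as slopes to the right and down, at radius r is drawn at 1 + k1 r^2 times it, then the intrinsics apply), "T" (4x4, takes a point from camera to world coordinates); the wrist camera has in their place "tool_from_camera" (4x4, takes a point from camera to tool coordinates, whose origin is the TCP and whose axes are the flange's). Camera axes: x right, y down, z forward; pixel columns grow to the right and rows downward; lengths in m; the calibration is good to about 2 mm. A picture is of the moment at which its call begins: read the wrist's pose just before it. get_calibration takes no time and is no camera call.
- job_done(): hands the job in, once; it reports no verdict.
The state is a dict: "time": time; "joint_pos": joint angles; "joint_vel": joint speeds; "joint_efforts": joint torques, N m; "tool_pos": TCP position; "tool_rot": TCP orientation; "contact_force": force on the tool from outside, world axes, zero at the start; "ft_torque": the same for the moment, N m; "gripper_width": opening from 0.0 (shut) to 1.0 (fully open).
Only numpy, scipy, OpenCV 4.12 (cv2) and the standard library are available. Lean on these libraries where they do the work, as an engineer would, in place of code of your own. Each camera call takes 0.05 s, during which the arm holds its last target.

## Working session

There is one attempt and no reset: what is moved stays moved. The work goes in short steps, Python scripts to look and compute and a tool call to move; the robot and the scene stay as the last step left them, time stands still between calls to the robot, and variables do not carry over. Pictures are saved under pics/ and viewed, and the job is handed in when it is done.

Besides the shell and the picture viewer there is one more tool, called after "Emit:" as name(argument=value, ...), one argument or row to a line, values as JSON. step_arm: Moves the arm, as the interface text tells. Shifts and turns lie within -1 to 1; 1 stands for 0.1 m of shift or 2 rad of turn. Its arguments: {"type":"object","properties":{"rows":{"type":"array"}},"required":["rows"]}

```bash
mkdir -p pics; ls
python3 - <<'E'
from plant import *
import cv2
s=state();print({k:s[k] for k in('time','tool_pos','tool_rot','gripper_width')})
for n in('scene','side','wrist'):
    c=get_calibration(n);print(n,c)
    cv2.imwrite(f'pics/{n}0.png',grab_frame(n)[:,:,::-1])
E
```

```text
pics
{'time': 0.0, 'tool_pos': array([0.2736548 , 0.56120976, 0.23002592]), 'tool_rot': array([-3.55567493e-04,  2.24971125e-01,  9.74364872e-01, -9.81300098e-04]), 'gripper_width': 1.0003986723699765}
scene {'fov_y': 45.661095523704695, 'cx': 272.83123977916614, 'cy': 207.08319455620367, 'k1': -0.12835996225865676, 'T': array([[-0.57888269,  0.50446872, -0.64062949,  1.18493596],
       [ 0.81514304,  0.37815229, -0.43879684,  0.44553353],
       [ 0.02089622, -0.77621656, -0.63011998,  0.78946623],
       [ 0.        ,  0.        ,  0.        ,  1.        ]])}
side {'fov_y': 42.18067579017291, 'cx': 282.3406083204569, 'cy': 223.16631611956845, 'k1': -0.0755928361411048, 'T': array([[ 0.9879305 , -0.10902946,  0.11002681,  0.42499739],
       [-0.15362731, -0.59889169,  0.78595635, -0.81598021],
       [-0.01979826, -0.79337338, -0.60841328,  0.76017911],
       [ 0.        ,  0.        ,  0.        ,  1.        ]])}
wrist {'fov_y': 68.67581735157916, 'cx': 275.3077193003456, 'cy': 211.6319021450581, 'k1': -0.04887599494261823, 'tool_from_camera': array([[-2.37205316e-04, -9.60300658e-01, -2.78967007e-01,
         7.02503002e-02],
       [ 9.99999902e-01, -3.31834880e-04,  2.91991376e-04,
         9.22873144e-04],
       [-3.72970493e-04, -2.78966910e-01,  9.60300642e-01,
        -1.43368759e-01],
       [ 0.00000000e+00,  0.00000000e+00,  0.00000000e+00,
         1.00000000e+00]])}
```

View pics/scene0.png

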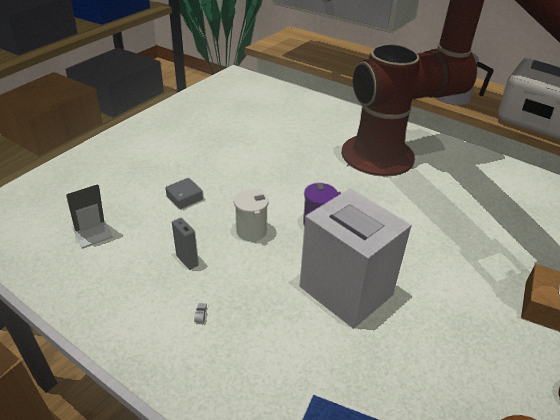

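View pics/side0.png

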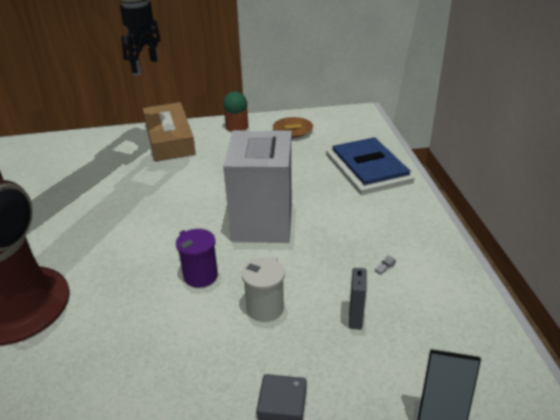

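View pics/wrist0.png

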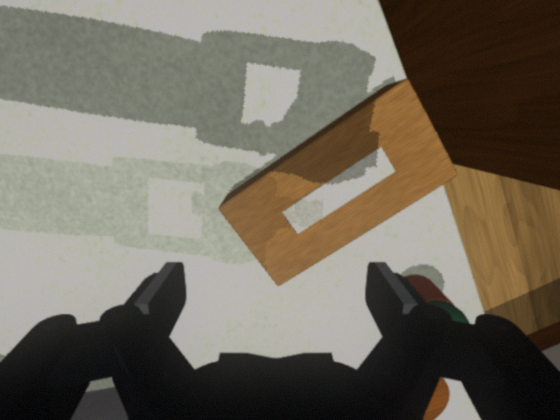

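Scene picture: the candidates for the bank are the dark upright slab at (185,243), the low hub at (184,193) and the phone on its stand at (90,215). In the side picture they are at (357,298), (283,397) and (450,385). The upright slab fits the description. The cup is at (251,216), its purple look-alike at (318,200), and the bin mouth at (357,221). I'll check the choice in close crops.

```bash
cat > h.py <<'E'
import numpy as np, cv2
from plant import get_calibration
def ray(n,uv,tool=None):
    c=get_calibration(n);f=210/np.tan(np.radians(c['fov_y']/2))
    K=np.array([[f,0,c['cx']],[0,f,c['cy']],[0,0,1]])
    p=cv2.undistortPoints(np.array([[uv]],float),K,np.array([c['k1'],0,0,0.]))[0,0]
    T=c['T'] if tool is None else tool@c['tool_from_camera']
    return T[:3,3],T[:3,:3]@np.array([p[0],p[1],1])
def onz(n,uv,z,tool=None):
    o,d=ray(n,uv,tool);return o+d*(z-o[2])/d[2]
def tri(r):
    A=0;b=0
    for o,d in r:
        d=d/np.linalg.norm(d);P=np.eye(3)-np.outer(d,d);A=A+P;b=b+P@o
    return np.linalg.solve(A,b)
def toolT(s):
    from scipy.spatial.transform import Rotation as R
    q=s['tool_rot'];T=np.eye(4);T[:3,:3]=R.from_quat([q[1],q[2],q[3],q[0]]).as_matrix();T[:3,3]=s['tool_pos'];return T
def crop(src,dst,x0,y0,w,h,k):
    im=cv2.imread(src)[y0:y0+h,x0:x0+w];cv2.imwrite(dst,cv2.resize(im,None,fx=k,fy=k,interpolation=cv2.INTER_CUBIC))
E
python3 - <<'E'
from h import *
a=[]
for s,x,y,w,h in(('scene',155,205,60,75),('side',330,255,60,75),('scene',295,180,120,75),('side',215,120,90,75)):
    im=cv2.imread(f'pics/{s}0.png')[y:y+h,x:x+w]; a.append(cv2.resize(im,(int(w*4),300),interpolation=cv2.INTER_CUBIC))
cv2.imwrite('pics/c1.png',np.vstack([np.hstack([a[0],a[1]]+[np.zeros((300,320,3),np.uint8)])[:, :800],np.hstack([a[2],a[3]])[:, :800] if a[2].shape[1]+a[3].shape[1]>=800 else cv2.copyMakeBorder(np.hstack([a[2],a[3]]),0,0,0,800-a[2].shape[1]-a[3].shape[1],0)]))
E
```

```text
(no output)
```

View pics/c1.png

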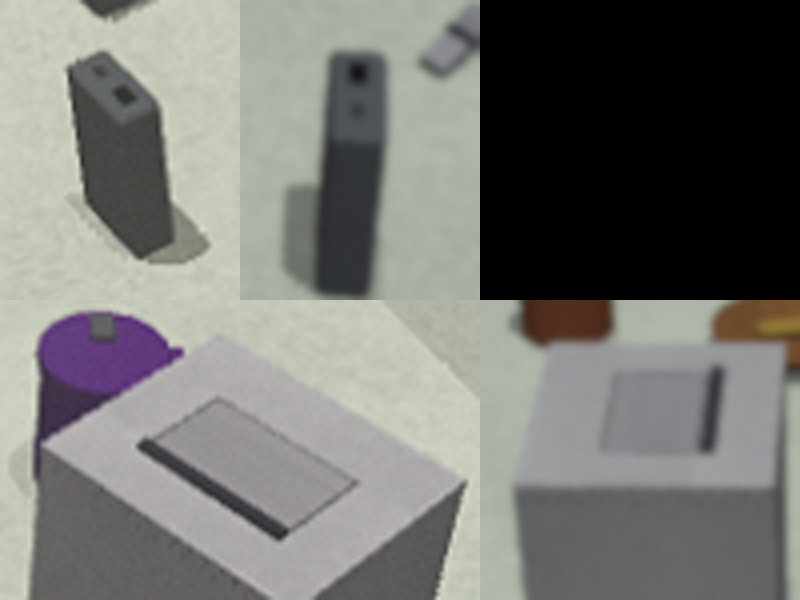

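The crops confirm it: the slab with two ports on its top is the bank, and the bin top has a flap with a dark strip along one long edge. Next I measure them.

Run:
```python
from h import *
np.set_printoptions(precision=4,suppress=True)
def sc(x,y,x0,y0,cx,cy): return ((x-cx+.5)/4-.5+x0,(y-cy+.5)/4-.5+y0)
print('bank scene top')
for p in((68,68),(105,50),(160,102),(123,125)): print(onz('scene',sc(*p,155,205,0,0),.104)[:2])
print('bank side top')
for p in((330,52),(386,52),(384,142),(329,140)): print(onz('side',sc(*p,330,255,240,0),.104)[:2])
print('mouth scene')
for p in((220,398),(357,483),(285,538),(140,443),(150,438),(294,531)): print(onz('scene',sc(*p,295,180,0,300),.195)[:2])
print('bin top scene');
for p in((217,337),(466,483),(42,442)): print(onz('scene',sc(*p,295,180,0,300),.195)[:2])
print('mouth side')
for p in((614,372),(723,367),(712,452),(600,452),(708,372),(700,452)): print(onz('side',sc(*p,215,120,480,300),.195)[:2])
print('bin top side')
for p in((550,343),(786,345),(780,488),(516,487)): print(onz('side',sc(*p,215,120,480,300),.195)[:2])
print('cup lid', onz('scene',(251,199),.098)[:2],onz('side',(264,273),.098)[:2])
print('purple', onz('scene',(320,193),.098)[:2],onz('side',(196,243),.098)[:2])
```

```text
bank scene top
[ 0.6553 -0.1741]
[ 0.6329 -0.1686]
[ 0.6461 -0.1172]
[ 0.6705 -0.1204]
bank side top
[ 0.6463 -0.1196]
[ 0.6709 -0.124 ]
[ 0.6545 -0.179 ]
[ 0.6318 -0.1737]
mouth scene
[0.4847 0.1444]
[0.5017 0.2254]
[0.5551 0.2156]
[0.537  0.1305]
[0.5311 0.1324]
[0.5485 0.2168]
bin top scene
[0.4423 0.1198]
[0.4712 0.2667]
[0.5639 0.0934]
mouth side
[0.5011 0.227 ]
[0.5597 0.2212]
[0.5414 0.1335]
[0.4854 0.1442]
[0.551  0.2172]
[0.5354 0.1346]
bin top side
[0.4697 0.267 ]
[0.5973 0.2396]
[0.5695 0.0928]
[0.4409 0.1182]
cup lid [ 0.4879 -0.0918] [ 0.4899 -0.0994]
purple [0.3754 0.0209] [0.3718 0.0073]
```

Emit:
step_arm(
  rows=[
    {"claw": -1,"x": -0.12,"y": -0.09,"z": -0.2,"wx": 0,"wy": 0,"wz": 0.086},
    {"claw": -1,"x": -0.25,"y": -0.18,"z": -0.4,"wx": 0,"wy": 0,"wz": 0.172},
    {"claw": -1,"x": -0.38,"y": -0.27,"z": -0.6,"wx": 0,"wy": 0,"wz": 0.258},
    {"claw": -1,"x": -0.5,"y": -0.36,"z": -0.8,"wx": 0,"wy": 0,"wz": 0.345},
    {"claw": -1,"x": -0.62,"y": -0.45,"z": -1,"wx": 0,"wy": 0,"wz": 0.43},
    {"claw": -1,"x": -0.75,"y": -0.54,"z": -1,"wx": 0,"wy": 0,"wz": 0.517},
    {"claw": -1,"x": -0.88,"y": -0.63,"z": -1,"wx": 0,"wy": 0,"wz": 0.6},
    {"claw": -1,"x": -1,"y": -0.72,"z": -1,"wx": 0,"wy": 0,"wz": 0.69},
  ],
)

```text
time: 1.15
tool_pos: [0.3324, 0.4526, 0.3309]
tool_rot: [0.0, 0.796, 0.606, -0.0]
contact_force: [0.6, 0.8, 0.2]
gripper_width: 1.003
```

```bash
cat > go.py <<'E'
import sys
from h import *
from plant import state
s=state();T=toolT(s)
# target x y z yaw(deg of tool y axis)
t=np.array([float(v) for v in sys.argv[1:4]]);yaw=np.radians(float(sys.argv[4]))
from scipy.spatial.transform import Rotation as R
y=np.array([np.cos(yaw),np.sin(yaw),0]);z=np.array([0,0,-1.]);x=np.cross(y,z)
Rt=np.stack([x,y,z],1)
print('t',s['time'],'pos',s['tool_pos'].round(4),'grip',round(s['gripper_width'],3),'F',np.round(s['contact_force'],1))
print('shift units',(T[:3,:3].T@(t-T[:3,3])/.1).round(3),'turn',(R.from_matrix(T[:3,:3].T@Rt).as_rotvec()/2).round(3))
E
python3 go.py .651 -.147 .22 -15.3
```

```text
t 1.15 pos [0.3324 0.4526 0.3309] grip 1.003 F [0.6 0.8 0.2]
shift units [-4.933  4.665  1.11 ] turn [-0.     0.    -0.001]
```

Emit:
step_arm(
  rows=[
    {"claw": -1,"x": -0.12,"y": 0.12,"z": 0,"wx": 0,"wy": 0,"wz": 0},
    {"claw": -1,"x": -0.25,"y": 0.24,"z": 0,"wx": 0,"wy": 0,"wz": 0},
    {"claw": -1,"x": -0.38,"y": 0.36,"z": 0,"wx": 0,"wy": 0,"wz": 0},
    {"claw": -1,"x": -0.5,"y": 0.47,"z": 0,"wx": 0,"wy": 0,"wz": 0},
    {"claw": -1,"x": -0.62,"y": 0.58,"z": 0,"wx": 0,"wy": 0,"wz": 0},
    {"claw": -1,"x": -0.75,"y": 0.7,"z": 0,"wx": 0,"wy": 0,"wz": 0},
    {"claw": -1,"x": -0.88,"y": 0.82,"z": 0,"wx": 0,"wy": 0,"wz": 0},
    {"claw": -1,"x": -1,"y": 0.94,"z": 0,"wx": 0,"wy": 0,"wz": 0},
  ],
)

```text
time: 2.15
tool_pos: [0.3976, 0.3311, 0.3313]
tool_rot: [0.0, 0.794, 0.608, 0.0]
contact_force: [0.6, 0.7, 0.1]
gripper_width: 0.996
```

Emit:
step_arm(
  rows=[
    {"claw": -1,"x": -0.12,"y": 0.12,"z": 0,"wx": 0,"wy": 0,"wz": 0},
    {"claw": -1,"x": -0.25,"y": 0.24,"z": 0,"wx": 0,"wy": 0,"wz": 0},
    {"claw": -1,"x": -0.38,"y": 0.36,"z": 0,"wx": 0,"wy": 0,"wz": 0},
    {"claw": -1,"x": -0.5,"y": 0.47,"z": 0,"wx": 0,"wy": 0,"wz": 0},
    {"claw": -1,"x": -0.62,"y": 0.58,"z": 0,"wx": 0,"wy": 0,"wz": 0},
    {"claw": -1,"x": -0.75,"y": 0.7,"z": 0,"wx": 0,"wy": 0,"wz": 0},
    {"claw": -1,"x": -0.88,"y": 0.82,"z": 0,"wx": 0,"wy": 0,"wz": 0},
    {"claw": -1,"x": -1,"y": 0.94,"z": 0,"wx": 0,"wy": 0,"wz": 0},
  ],
)

```text
time: 3.15
tool_pos: [0.4624, 0.2101, 0.3313]
tool_rot: [0.0, 0.794, 0.608, 0.0]
contact_force: [0.3, -0.8, -0.4]
gripper_width: 1.002
```

Emit:
step_arm(
  rows=[
    {"claw": -1,"x": -0.12,"y": 0.12,"z": 0,"wx": 0,"wy": 0,"wz": 0},
    {"claw": -1,"x": -0.25,"y": 0.24,"z": 0,"wx": 0,"wy": 0,"wz": 0},
    {"claw": -1,"x": -0.38,"y": 0.36,"z": 0,"wx": 0,"wy": 0,"wz": 0},
    {"claw": -1,"x": -0.5,"y": 0.47,"z": 0,"wx": 0,"wy": 0,"wz": 0},
    {"claw": -1,"x": -0.62,"y": 0.58,"z": 0,"wx": 0,"wy": 0,"wz": 0},
    {"claw": -1,"x": -0.75,"y": 0.7,"z": 0,"wx": 0,"wy": 0,"wz": 0},
    {"claw": -1,"x": -0.88,"y": 0.82,"z": 0,"wx": 0,"wy": 0,"wz": 0},
    {"claw": -1,"x": -1,"y": 0.94,"z": 0,"wx": 0,"wy": 0,"wz": 0},
  ],
)

```text
time: 4.15
tool_pos: [0.5272, 0.0891, 0.3313]
tool_rot: [0.0, 0.794, 0.608, 0.0]
contact_force: [0.3, -0.1, 0.0]
gripper_width: 1.002
```

```bash
python3 go.py .651 -.147 .22 -15.3; python3 go.py .651 -.147 .068 -15.3
```

```text
t 4.15 pos [0.5272 0.0891 0.3313] grip 1.002 F [ 0.3 -0.1  0. ]
shift units [-1.958  1.81   1.113] turn [ 0.    -0.     0.002]
t 4.15 pos [0.5272 0.0891 0.3313] grip 1.002 F [ 0.3 -0.1  0. ]
shift units [-1.958  1.81   2.633] turn [ 0.    -0.     0.002]
```

Emit:
step_arm(
  rows=[
    {"claw": -1,"x": -0.12,"y": 0.11,"z": 0,"wx": 0,"wy": 0,"wz": 0},
    {"claw": -1,"x": -0.25,"y": 0.22,"z": 0,"wx": 0,"wy": 0,"wz": 0},
    {"claw": -1,"x": -0.38,"y": 0.33,"z": 0,"wx": 0,"wy": 0,"wz": 0},
    {"claw": -1,"x": -0.5,"y": 0.45,"z": 0,"wx": 0,"wy": 0,"wz": 0},
    {"claw": -1,"x": -0.62,"y": 0.56,"z": 0.05,"wx": 0,"wy": 0,"wz": 0},
    {"claw": -1,"x": -0.75,"y": 0.68,"z": 0.1,"wx": 0,"wy": 0,"wz": 0},
    {"claw": -1,"x": -0.88,"y": 0.8,"z": 0.2,"wx": 0,"wy": 0,"wz": 0},
    {"claw": -1,"x": -1,"y": 0.9,"z": 0.3,"wx": 0,"wy": 0,"wz": 0},
  ],
)

```text
time: 5.15
tool_pos: [0.5878, -0.0308, 0.3001]
tool_rot: [-0.0, 0.794, 0.608, -0.0]
contact_force: [-0.1, -0.9, 0.9]
gripper_width: 1.001
```

Emit:
step_arm(
  rows=[
    {"claw": -1,"x": -0.15,"y": 0.15,"z": 0.1,"wx": 0,"wy": 0,"wz": 0},
    {"claw": -1,"x": -0.3,"y": 0.3,"z": 0.2,"wx": 0,"wy": 0,"wz": 0},
    {"claw": -1,"x": -0.45,"y": 0.45,"z": 0.35,"wx": 0,"wy": 0,"wz": 0},
    {"claw": -1,"x": -0.6,"y": 0.6,"z": 0.5,"wx": 0,"wy": 0,"wz": 0},
    {"claw": -1,"x": -0.75,"y": 0.75,"z": 0.65,"wx": 0,"wy": 0,"wz": 0},
    {"claw": -1,"x": -0.88,"y": 0.85,"z": 0.75,"wx": 0,"wy": 0,"wz": 0},
    {"claw": -1,"x": -0.96,"y": 0.91,"z": 0.8,"wx": 0,"wy": 0,"wz": 0},
    {"claw": -1,"x": -0.96,"y": 0.91,"z": 0.8,"wx": 0,"wy": 0,"wz": 0},
  ],
)

```text
time: 6.15
tool_pos: [0.6504, -0.1467, 0.2209]
tool_rot: [-0.0, 0.794, 0.608, -0.0]
contact_force: [0.1, 0.1, -0.3]
gripper_width: 0.999
```

Run:
```python
from h import *
from plant import *
s=state();print(s['tool_pos'],s['tool_rot'],s['time']);np.save('T1.npy',toolT(s))
cv2.imwrite('pics/w1.png',grab_frame('wrist')[:,:,::-1])
```

```text
[ 0.65042682 -0.14668492  0.22088408] [-3.22105842e-04  7.93927191e-01  6.08012741e-01 -1.39088809e-04] 6.15
```

View pics/w1.png

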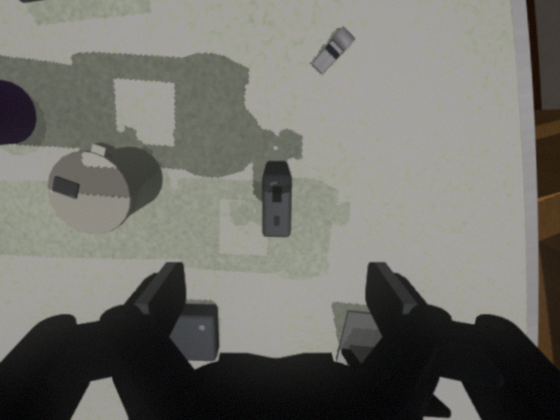

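Wrist view: the bank's top face spans about (264–291, 178–236), centred between the fingers. The cup is at (92,190), well to the left, the hub at (195,330) and the phone stand at (365,335). Checking the top corners.

Run:
```python
from h import *
crop('pics/w1.png','pics/w1c.png',240,150,80,100,6)
```

```text
(no output)
```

View pics/w1c.png

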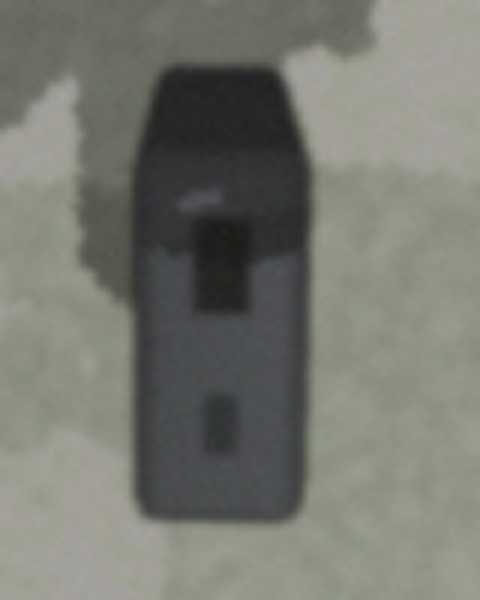

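```bash
python3 - <<'E'
from h import *
T=np.load('T1.npy')
P=[]
for p in((134,152),(310,150),(304,520),(140,520)):
    w=onz('wrist',(240+p[0]/6-.4,150+p[1]/6-.4),.104,T);P.append(w);print(w[:2].round(4),(T[:3,:3].T@(w-T[:3,3])).round(4))
print(np.mean(P,0))
E
python3 go.py .651 -.147 .068 -15.3
```

```text
[ 0.6476 -0.1161] [ 0.0287 -0.0106  0.1169]
[ 0.6718 -0.1224] [0.029  0.0144 0.1169]
[ 0.6571 -0.1764] [-0.027   0.0143  0.1169]
[ 0.6333 -0.17  ] [-0.027  -0.0104  0.1169]
[ 0.6524339  -0.14624827  0.104     ]
t 6.2 pos [ 0.6505 -0.1462  0.2216] grip 1.002 F [-0.2  0.   0.7]
shift units [-0.007  0.006  1.536] turn [ 0.    -0.     0.002]
```

Run:
```python
from h import *
print(onz('scene',(77,240),0),onz('scene',(118,234),0),tri([ray('scene',(69,193)),ray('side',(478,356))]),tri([ray('scene',(101,186)),ray('side',(430,351))]))
```

```text
[ 0.75705083 -0.40041171  0.        ] [ 0.68393077 -0.33853421  0.        ] [ 0.75701913 -0.37722362  0.14881992] [ 0.69538289 -0.3500081   0.14188951]
```

Emit:
step_arm(
  rows=[
    {"claw": -1,"x": 0,"y": 0.02,"z": 0.12,"wx": 0,"wy": 0,"wz": 0},
    {"claw": -1,"x": 0,"y": 0.02,"z": 0.25,"wx": 0,"wy": 0,"wz": 0},
    {"claw": -1,"x": 0,"y": 0.02,"z": 0.38,"wx": 0,"wy": 0,"wz": 0},
    {"claw": -1,"x": 0,"y": 0.02,"z": 0.5,"wx": 0,"wy": 0,"wz": 0},
    {"claw": -1,"x": 0,"y": 0.02,"z": 0.62,"wx": 0,"wy": 0,"wz": 0},
    {"claw": -1,"x": 0,"y": 0.02,"z": 0.75,"wx": 0,"wy": 0,"wz": 0},
    {"claw": -1,"x": 0,"y": 0.02,"z": 0.88,"wx": 0,"wy": 0,"wz": 0},
    {"claw": -1,"x": 0,"y": 0.02,"z": 1,"wx": 0,"wy": 0,"wz": 0},
  ],
)

```text
time: 7.2
tool_pos: [0.6522, -0.1467, 0.1203]
tool_rot: [-0.0, 0.794, 0.608, -0.0]
contact_force: [-0.4, -0.8, 0.2]
gripper_width: 0.999
```

Emit:
step_arm(
  rows=[
    {"claw": -1,"x": 0,"y": 0,"z": 0.13,"wx": 0,"wy": 0,"wz": 0},
    {"claw": -1,"x": 0,"y": 0,"z": 0.26,"wx": 0,"wy": 0,"wz": 0},
    {"claw": -1,"x": 0,"y": 0,"z": 0.39,"wx": 0,"wy": 0,"wz": 0},
    {"claw": -1,"x": 0,"y": 0,"z": 0.52,"wx": 0,"wy": 0,"wz": 0},
    {"claw": -1,"x": 0,"y": 0,"z": 0.52,"wx": 0,"wy": 0,"wz": 0},
    {"claw": 1,"x": 0,"y": 0,"z": 0.52,"wx": 0,"wy": 0,"wz": 0},
    {"claw": 1,"x": 0,"y": 0,"z": 0.52,"wx": 0,"wy": 0,"wz": 0},
    {"claw": 1,"x": 0,"y": 0,"z": 0.52,"wx": 0,"wy": 0,"wz": 0},
  ],
)

```text
time: 8.2
tool_pos: [0.6527, -0.1468, 0.07]
tool_rot: [0.0, 0.794, 0.608, 0.0]
contact_force: [0.7, -0.3, -0.5]
gripper_width: 0.376
```

```bash
python3 go.py .5175 .18 .33 -11.3
```

```text
t 8.2 pos [ 0.6527 -0.1468  0.07  ] grip 0.376 F [ 0.7 -0.3 -0.5]
shift units [ 2.804 -2.153 -2.603] turn [ 0.001  0.    -0.033]
```

Emit:
step_arm(
  rows=[
    {"claw": 1,"x": 0,"y": 0,"z": 0,"wx": 0,"wy": 0,"wz": 0},
    {"claw": 1,"x": 0,"y": 0,"z": 0,"wx": 0,"wy": 0,"wz": 0},
    {"claw": 1,"x": 0,"y": 0,"z": -0.1,"wx": 0,"wy": 0,"wz": 0},
    {"claw": 1,"x": 0,"y": 0,"z": -0.25,"wx": 0,"wy": 0,"wz": 0},
    {"claw": 1,"x": 0.1,"y": -0.05,"z": -0.45,"wx": 0,"wy": 0,"wz": 0},
    {"claw": 1,"x": 0.25,"y": -0.15,"z": -0.65,"wx": 0,"wy": 0,"wz": 0},
    {"claw": 1,"x": 0.45,"y": -0.3,"z": -0.85,"wx": 0,"wy": 0,"wz": 0},
    {"claw": 1,"x": 0.65,"y": -0.45,"z": -1,"wx": 0,"wy": 0,"wz": 0},
  ],
)

```text
time: 9.2
tool_pos: [0.626, -0.071, 0.1721]
tool_rot: [0.001, 0.794, 0.608, 0.001]
contact_force: [0.8, 0.4, -2.3]
gripper_width: 0.296
```

```bash
python3 go.py .5175 .18 .31 -11.3;python3 - <<'E'
from h import *
from plant import *
a=[grab_frame(n)[:,:,::-1] for n in('side',)]
cv2.imwrite('pics/l1.png',a[0])
E
```

```text
t 9.2 pos [ 0.626  -0.071   0.1721] grip 0.296 F [ 0.8  0.4 -2.3]
shift units [ 2.142 -1.696 -1.383] turn [ 0.001 -0.    -0.033]
```

View pics/l1.png

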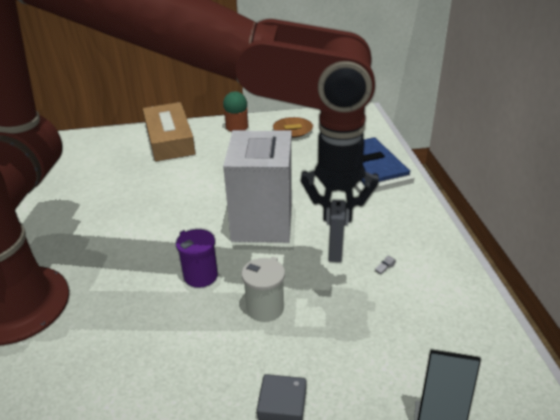

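Side view: the bank hangs upright in the fingers at (337,232), and the cup has not moved. Next, over to the bin.

Emit:
step_arm(
  rows=[
    {"claw": 1,"x": 0.12,"y": -0.09,"z": -0.15,"wx": 0,"wy": 0,"wz": -0.005},
    {"claw": 1,"x": 0.25,"y": -0.18,"z": -0.3,"wx": 0,"wy": 0,"wz": -0.01},
    {"claw": 1,"x": 0.38,"y": -0.28,"z": -0.45,"wx": 0,"wy": 0,"wz": -0.015},
    {"claw": 1,"x": 0.5,"y": -0.38,"z": -0.6,"wx": 0,"wy": 0,"wz": -0.02},
    {"claw": 1,"x": 0.62,"y": -0.48,"z": -0.75,"wx": 0,"wy": 0,"wz": -0.025},
    {"claw": 1,"x": 0.75,"y": -0.58,"z": -0.9,"wx": 0,"wy": 0,"wz": -0.03},
    {"claw": 1,"x": 0.88,"y": -0.68,"z": -1,"wx": 0,"wy": 0,"wz": -0.033},
    {"claw": 1,"x": 1,"y": -0.8,"z": -1,"wx": 0,"wy": 0,"wz": -0.033},
  ],
)

```text
time: 10.25
tool_pos: [0.5746, 0.0462, 0.2705]
tool_rot: [0.001, 0.773, 0.634, 0.001]
contact_force: [-0.5, 0.2, -2.7]
gripper_width: 0.301
```

```bash
python3 go.py .5145 .181 .31 -11.3
```

```text
t 10.25 pos [0.5746 0.0462 0.2705] grip 0.301 F [-0.5  0.2 -2.7]
shift units [ 1.205 -0.852 -0.396] turn [ 0.001 -0.     0.   ]
```

Emit:
step_arm(
  rows=[
    {"claw": 1,"x": 0,"y": 0,"z": -0.2,"wx": 0,"wy": 0,"wz": 0},
    {"claw": 1,"x": 0.1,"y": -0.07,"z": -0.4,"wx": 0,"wy": 0,"wz": 0},
    {"claw": 1,"x": 0.25,"y": -0.17,"z": -0.4,"wx": 0,"wy": 0,"wz": 0},
    {"claw": 1,"x": 0.4,"y": -0.28,"z": -0.4,"wx": 0,"wy": 0,"wz": 0},
    {"claw": 1,"x": 0.55,"y": -0.4,"z": -0.4,"wx": 0,"wy": 0,"wz": 0},
    {"claw": 1,"x": 0.7,"y": -0.52,"z": -0.4,"wx": 0,"wy": 0,"wz": 0},
    {"claw": 1,"x": 0.85,"y": -0.62,"z": -0.4,"wx": 0,"wy": 0,"wz": 0},
    {"claw": 1,"x": 1,"y": -0.72,"z": -0.4,"wx": 0,"wy": 0,"wz": 0},
  ],
)

```text
time: 11.25
tool_pos: [0.523, 0.1585, 0.3092]
tool_rot: [-0.0, 0.773, 0.634, -0.0]
contact_force: [-0.6, -0.4, -2.0]
gripper_width: 0.29
```

```bash
python3 go.py .5145 .181 .285 -11.3
```

```text
t 11.25 pos [0.523  0.1585 0.3092] grip 0.29 F [-0.6 -0.4 -2. ]
shift units [ 0.204 -0.127  0.242] turn [-0.  0.  0.]
```

Emit:
step_arm(
  rows=[
    {"claw": 1,"x": 0.1,"y": -0.06,"z": 0,"wx": 0,"wy": 0,"wz": 0},
    {"claw": 1,"x": 0.2,"y": -0.13,"z": 0.1,"wx": 0,"wy": 0,"wz": 0},
    {"claw": 1,"x": 0.2,"y": -0.13,"z": 0.2,"wx": 0,"wy": 0,"wz": 0},
    {"claw": 1,"x": 0.2,"y": -0.13,"z": 0.24,"wx": 0,"wy": 0,"wz": 0},
    {"claw": 1,"x": 0.2,"y": -0.13,"z": 0.24,"wx": 0,"wy": 0,"wz": 0},
    {"claw": 1,"x": 0.2,"y": -0.13,"z": 0.24,"wx": 0,"wy": 0,"wz": 0},
    {"claw": 1,"x": 0.2,"y": -0.13,"z": 0.24,"wx": 0,"wy": 0,"wz": 0},
    {"claw": 1,"x": 0.2,"y": -0.13,"z": 0.24,"wx": 0,"wy": 0,"wz": 0},
  ],
)

```text
time: 12.25
tool_pos: [0.5148, 0.1794, 0.2856]
tool_rot: [0.0, 0.773, 0.634, 0.0]
contact_force: [0.2, -0.3, -2.9]
gripper_width: 0.293
```

```bash
python3 go.py .5145 .181 .185 -11.3;python3 - <<'E'
from h import *
from plant import *
s=state();np.save('T2.npy',toolT(s))
for n in('side','scene','wrist'): cv2.imwrite(f'pics/{n}2.png',grab_frame(n)[:,:,::-1])
a=[cv2.imread('pics/side2.png')[60:210,180:330],cv2.imread('pics/scene2.png')[100:250,270:420]]
cv2.imwrite('pics/m2.png',cv2.resize(np.hstack(a),(800,400),interpolation=cv2.INTER_CUBIC))
E
```

```text
t 12.25 pos [0.5148 0.1794 0.2856] grip 0.293 F [ 0.2 -0.3 -2.9]
shift units [ 0.015 -0.007  1.006] turn [ 0. -0.  0.]
```

View pics/m2.png

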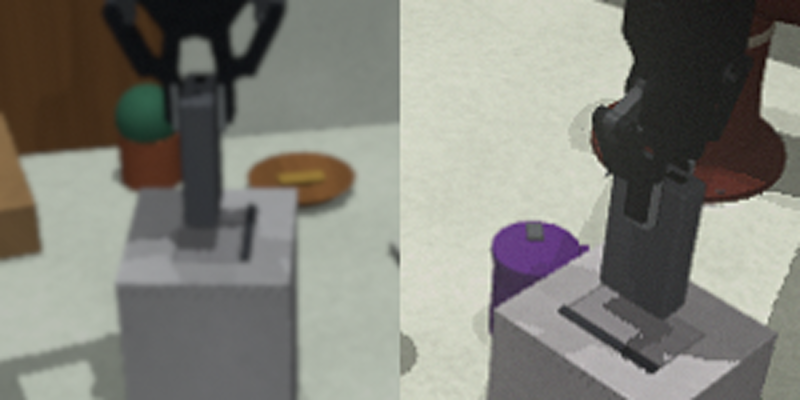

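View pics/wrist2.png

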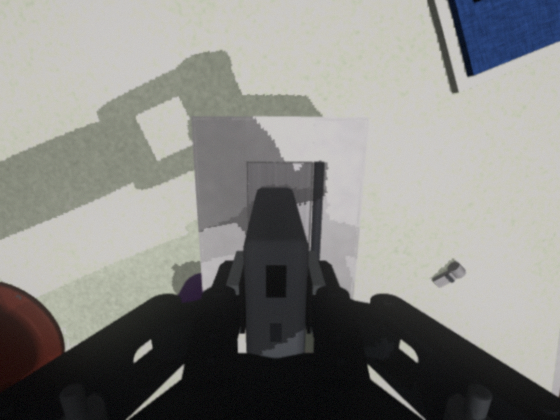

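Wrist view: the mouth's far edge is at v≈162, u 247–314, with the strip at 314–326. The bank's bottom edge is at v≈188, u≈257–294, over the flap. I'll compute the fit.

Run:
```python
from h import *
T=np.load('T2.npy')
def t(uv,z):
    w=onz('wrist',uv,z,T); return w[:2].round(4),(T[:3,:3].T@(w-T[:3,3]))[:2].round(4)
for p in((247,162),(314,162),(326,162),(193,118),(367,119)): print('mouth/bin',t(p,.195))
for p in((257,188),(294,188)): print('bank bottom',t(p,.2156))
crop('pics/wrist2.png','pics/w2c.png',185,110,190,140,4)
```

```text
mouth/bin (array([0.5031, 0.2255]), array([ 0.0429, -0.0206]))
mouth/bin (array([0.5529, 0.2156]), array([0.0429, 0.0302]))
mouth/bin (array([0.5619, 0.2138]), array([0.0429, 0.0393]))
mouth/bin (array([0.4712, 0.2649]), array([ 0.0753, -0.0595]))
mouth/bin (array([0.5964, 0.2392]), array([0.0746, 0.0682]))
bank bottom (array([0.5083, 0.2084]), array([ 0.0271, -0.0121]))
bank bottom (array([0.534 , 0.2032]), array([0.0271, 0.0141]))
```

View pics/w2c.png

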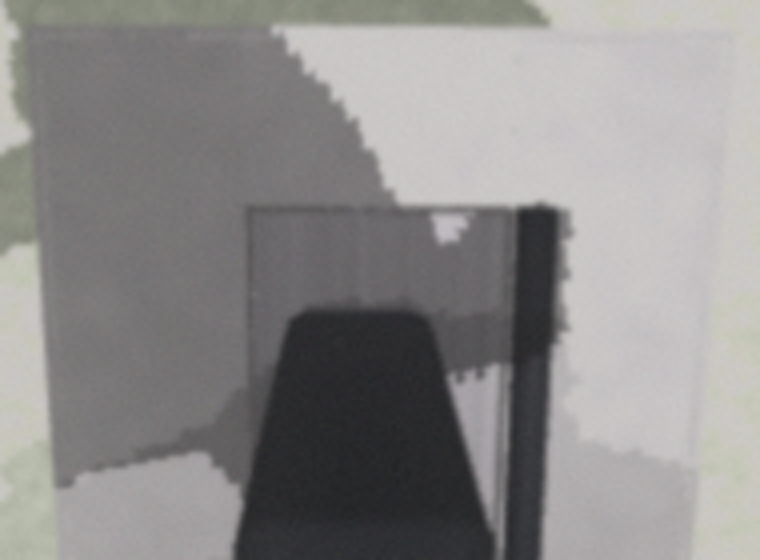

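The bank clears the mouth by 8.5 mm on the free side and 16 mm on the hinge side. I'll nudge it +2 mm in tool x and y, then push down.

Emit:
step_arm(
  rows=[
    {"claw": 1,"x": 0.02,"y": 0.02,"z": 0,"wx": 0,"wy": 0,"wz": 0},
    {"claw": 1,"x": 0.02,"y": 0.02,"z": 0.07,"wx": 0,"wy": 0,"wz": 0},
    {"claw": 1,"x": 0.02,"y": 0.02,"z": 0.14,"wx": 0,"wy": 0,"wz": 0},
    {"claw": 1,"x": 0.02,"y": 0.02,"z": 0.21,"wx": 0,"wy": 0,"wz": 0},
    {"claw": 1,"x": 0.02,"y": 0.02,"z": 0.28,"wx": 0,"wy": 0,"wz": 0},
    {"claw": 1,"x": 0.02,"y": 0.02,"z": 0.35,"wx": 0,"wy": 0,"wz": 0},
    {"claw": 1,"x": 0.02,"y": 0.02,"z": 0.42,"wx": 0,"wy": 0,"wz": 0},
    {"claw": 1,"x": 0.02,"y": 0.02,"z": 0.5,"wx": 0,"wy": 0,"wz": 0},
  ],
)

```text
time: 13.4
tool_pos: [0.5168, 0.1811, 0.2345]
tool_rot: [-0.0, 0.773, 0.634, -0.0]
contact_force: [-0.7, -0.1, -1.6]
gripper_width: 0.294
```

```bash
python3 go.py .5165 .181 .203 -11.3;python3 - <<'E'
from h import *
from plant import *
for n in('side','scene','wrist'): cv2.imwrite(f'pics/{n}3.png',grab_frame(n)[:,:,::-1])
a=[cv2.imread('pics/side3.png')[60:210,180:330],cv2.imread('pics/scene3.png')[100:250,270:420]]
cv2.imwrite('pics/m3.png',cv2.resize(np.hstack(a),(800,400),interpolation=cv2.INTER_CUBIC))
E
```

```text
t 13.4 pos [0.5168 0.1811 0.2345] grip 0.294 F [-0.7 -0.1 -1.6]
shift units [-0.001 -0.002  0.315] turn [-0.  0.  0.]
```

View pics/m3.png

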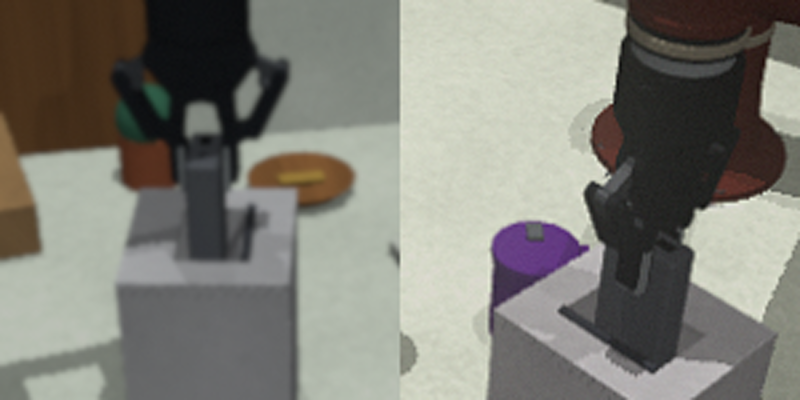

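Both views show the bank upright in the mouth with the flap open beneath it, and the force is small. Pushing the rest of the way.

Emit:
step_arm(
  rows=[
    {"claw": 1,"x": 0,"y": 0,"z": 0.06,"wx": 0,"wy": 0,"wz": 0},
    {"claw": 1,"x": 0,"y": 0,"z": 0.12,"wx": 0,"wy": 0,"wz": 0},
    {"claw": 1,"x": 0,"y": 0,"z": 0.18,"wx": 0,"wy": 0,"wz": 0},
    {"claw": 1,"x": 0,"y": 0,"z": 0.24,"wx": 0,"wy": 0,"wz": 0},
    {"claw": 1,"x": 0,"y": 0,"z": 0.3,"wx": 0,"wy": 0,"wz": 0},
    {"claw": 1,"x": 0,"y": 0,"z": 0.3,"wx": 0,"wy": 0,"wz": 0},
    {"claw": 1,"x": 0,"y": 0,"z": 0.3,"wx": 0,"wy": 0,"wz": 0},
    {"claw": 1,"x": 0,"y": 0,"z": 0.3,"wx": 0,"wy": 0,"wz": 0},
  ],
)

```text
time: 14.55
tool_pos: [0.5171, 0.1811, 0.2056]
tool_rot: [0.0, 0.773, 0.634, 0.0]
contact_force: [-1.0, 0.3, -2.7]
gripper_width: 0.299
```

```bash
python3 go.py .5165 .181 .203 -11.3;python3 - <<'E'
from h import *
from plant import *
for n in('side','scene'): cv2.imwrite(f'pics/{n}4.png',grab_frame(n)[:,:,::-1])
a=[cv2.imread('pics/side4.png')[60:210,180:330],cv2.imread('pics/scene4.png')[100:250,270:420]]
cv2.imwrite('pics/m4.png',cv2.resize(np.hstack(a),(800,400),interpolation=cv2.INTER_CUBIC))
E
```

```text
t 14.55 pos [0.5171 0.1811 0.2056] grip 0.299 F [-1.   0.3 -2.7]
shift units [-0.002 -0.006  0.026] turn [ 0. -0.  0.]
```

View pics/m4.png

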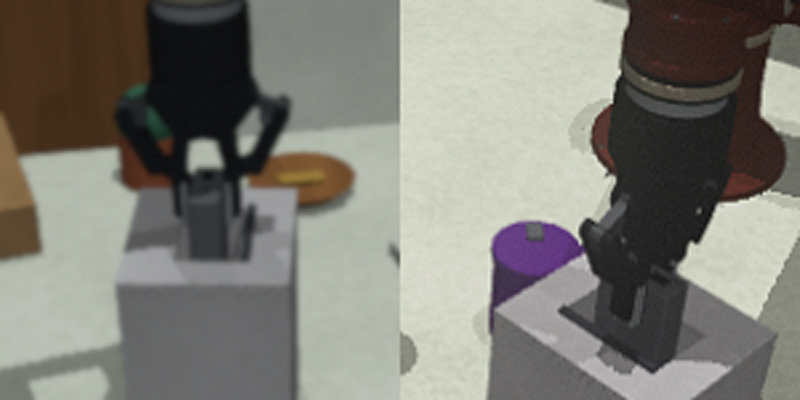

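The lower half is in: bank centre about 7 mm below the mouth plane, upright. Letting go, then rising.

Emit:
step_arm(
  rows=[
    {"claw": -1,"x": 0,"y": 0,"z": 0,"wx": 0,"wy": 0,"wz": 0},
    {"claw": -1,"x": 0,"y": 0,"z": 0,"wx": 0,"wy": 0,"wz": 0},
    {"claw": -1,"x": 0,"y": 0,"z": 0,"wx": 0,"wy": 0,"wz": 0},
    {"claw": -1,"x": 0,"y": 0,"z": 0,"wx": 0,"wy": 0,"wz": 0},
    {"claw": -1,"x": 0,"y": 0,"z": -0.2,"wx": 0,"wy": 0,"wz": 0},
    {"claw": -1,"x": 0,"y": 0,"z": -0.45,"wx": 0,"wy": 0,"wz": 0},
    {"claw": -1,"x": 0,"y": 0,"z": -0.7,"wx": 0,"wy": 0,"wz": 0},
    {"claw": -1,"x": 0,"y": 0,"z": -0.9,"wx": 0,"wy": 0,"wz": 0},
  ],
)

```text
time: 15.65
tool_pos: [0.5175, 0.1812, 0.2982]
tool_rot: [0.001, 0.773, 0.634, 0.001]
contact_force: [-0.4, -0.2, 0.4]
gripper_width: 1.001
```

Run:
```python
from h import *
from plant import *
s=state();print(s['time'],s['contact_force'])
for n in('side','scene','wrist'): cv2.imwrite(f'pics/{n}5.png',grab_frame(n)[:,:,::-1])
a=[cv2.imread('pics/side5.png')[60:210,180:330],cv2.imread('pics/scene5.png')[100:250,270:420]]
cv2.imwrite('pics/m5.png',cv2.resize(np.hstack(a),(800,400),interpolation=cv2.INTER_CUBIC))
```

```text
15.65 [-0.38616716 -0.20372693  0.39806496]
```

View pics/m5.png

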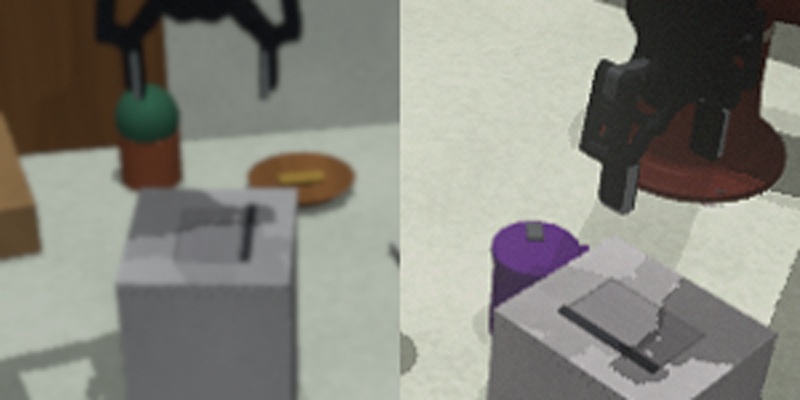

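View pics/wrist5.png

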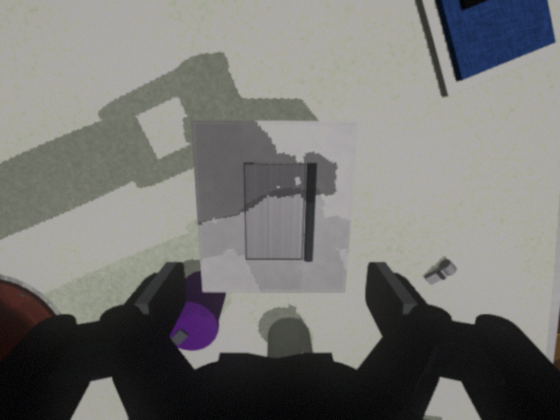

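View pics/side5.png

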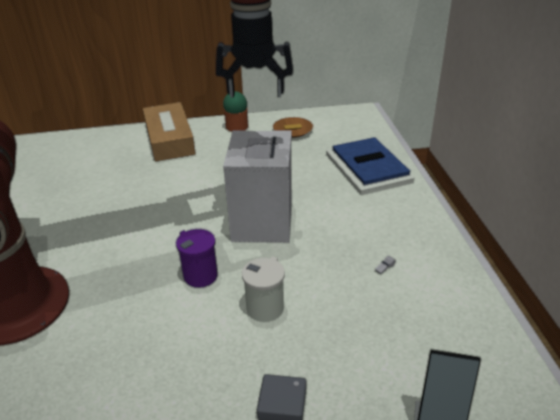

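The bank is gone from view, the flap at (275,210) in the wrist view lies flush, and the cup is still at (264,290) in the side view. I'll wait one second for things to settle, then hand in.

Emit:
step_arm(
  rows=[
    {"claw": -1,"x": 0,"y": 0,"z": 0,"wx": 0,"wy": 0,"wz": 0},
    {"claw": -1,"x": 0,"y": 0,"z": 0,"wx": 0,"wy": 0,"wz": 0},
    {"claw": -1,"x": 0,"y": 0,"z": 0,"wx": 0,"wy": 0,"wz": 0},
    {"claw": -1,"x": 0,"y": 0,"z": 0,"wx": 0,"wy": 0,"wz": 0},
    {"claw": -1,"x": 0,"y": 0,"z": 0,"wx": 0,"wy": 0,"wz": 0},
    {"claw": -1,"x": 0,"y": 0,"z": 0,"wx": 0,"wy": 0,"wz": 0},
    {"claw": -1,"x": 0,"y": 0,"z": 0,"wx": 0,"wy": 0,"wz": 0},
    {"claw": -1,"x": 0,"y": 0,"z": 0,"wx": 0,"wy": 0,"wz": 0},
  ],
)

```text
time: 16.8
tool_pos: [0.517, 0.181, 0.2953]
tool_rot: [0.0, 0.773, 0.634, 0.0]
contact_force: [0.3, 0.3, -1.1]
gripper_width: 1.001
```

Run:
```python
from h import *
from plant import *
im=grab_frame('wrist')[:,:,::-1].astype(int)
print('flap diff',abs(im[155:270,235:320]-cv2.imread('pics/wrist5.png')[155:270,235:320]).mean())
a=cv2.imread('pics/side0.png').astype(int);b=cv2.imread('pics/side5.png')
print('cup diff',abs(a-b)[255:322,240:290].mean())
print(job_done())
```

```text
flap diff 9.61316283034953
cup diff 1.8232835820895523
the job is handed in; nothing more can be done
None
```

The power bank is in the white bin and I handed the job in at about 17 s. No verdict is reported, so the result rests on my own checks.

I gripped the bank across its 26 mm side near the top. I carried it upright over the bin, nudged it 2 mm each way to line up with the mouth, and pushed it down through the flap. I let go with its centre about 7 mm below the mouth, and the contact force readings stayed under 4 N throughout.

**Passed:** after release, all three views showed the flap flush with the bin top, the bank gone from view and the gripper clear above the bin. The cup looked unmoved in the side view (mean pixel difference 1.8 from the first picture).

**Not conclusive:**
- **Flap, last picture:** comparing the wrist pictures one second apart gave a difference of 9.6 in the flap area. The tool settled about 3 mm between them, which shifts edges and shadows and probably explains it. I did not view that last picture before handing in.
- **Bank at rest:** its final position inside the bin cannot be seen, so I inferred it from the shut flap.

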